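Put the pug mill drive lever into reverse past its lockout, then press run

ROBOT

A 6-joint arm with a two-finger parallel gripper is mounted at the origin on a cart in front of the work surface, level with it; the furniture and walls round the work are solid. World frame = base frame: x ahead of the robot, y to its left, z up, the work surface at z = 0. Lengths are in mm, angles in rad, forces in N, time in s.
With the tool pointing down it reaches from about 275 to 850 mm from the base axis. Payload 5.2 kg.
Tool frame: the origin (TCP) lies at the very end of the fingers, on their centre line; the grasp point (between the pads) lies 19 mm behind it; y points along the fingers, z is the direction in which the jaws open and shut, and the axes are right-handed (so a half turn about y gives the same grasp; the last joint's range is limited). The gripper opens to 85 mm and grips with 20 to 120 N. Pads are 22 mm wide; open, the fingers measure 114 mm over their backs; the gripper's body (76 mm by 85 mm) begins 54 mm behind the grasp point. The pads swing forward as they close: fully open they stand 13 mm farther back than shut.
Start: joints at [0.93, 0.259, 1.535, -0, 1.348, -0.203], TCP at [233.151, 498.142, 231.31] pointing down, gripper open.
Joint ranges: [-3.14, 3.14], [-0.91, 2.08], [0.19, 2.58], [-1.22, 4.36], [0.22, 2.71], [-3.12, 3.12]. Speed limits (rad/s): [2.57, 2.57, 3.14, 3.14, 3.14, 3.14].

INTERFACE

Orientations are given as a unit quaternion [x, y, z, w].
In Python, from station import sensors, viewer, env gives the robot as it stands.
- The arm moves only by the shell command python3 -m pendant 'ROWS' [FORCE]. ROWS is JSON, a list of rows, each an object of numbers: "dx", "dy", "dz": the shift along the tool's x, y, z in mm; "rx", "ry", "rz": the turn, a rotation vector about the tool's x, y, z in degrees; "fingers": the finger opening in mm, from 0 to 85.4. A call has 1 to 10 rows; each row is the pose to reach, as a shift and turn from the pose commanded when the call began, along the tool's axes at that moment; what a row does not reach only later rows make up. A row lasts 1/8 s, in which the tool goes at most 62.5 mm and 10.7 degrees, less where a joint would pass 70% of its speed; a pose out of reach is approached as far as the arm can. A call with a gripper value outside its range is refused whole. The fingers move at their own pace and stop on an object; FORCE is the grip in N (left out, the last holds). Time passes only in rows, so rows that repeat a pose let the fingers close. It gives the time, the measured TCP pose, the force and the opening at its end, in the units of the state.
- sensors.read_state(): the state, without advancing time (a new reading comes with each control period).
- viewer.snapshot(name): name is "scene" or "top" or "wrist"; returns a dict with "image" (400x640x3 uint8, red, green, blue), "fx", "fy", "cx", "cy" (pixels), "dist_coeffs" ([k1, k2, p1, p2, k3] as OpenCV has them; the pictures are not rectified), "camera_from_world" (4x4, takes a point from world to camera coordinates); the wrist camera has in their place "hand_eye" (4x4, takes a point from camera to tool coordinates, whose origin is the TCP and whose axes are the tool frame's). Camera axes: x right, y up, looking along -z (the intrinsics and any distortion apply to the point x, -y, -z); pixel columns grow to the right and rows downward; lengths in mm; the calibration is good to about 2 mm. A picture is of the moment at which its call begins: read the wrist's pose just before it. There is no depth.
- env.hand_in(): hands the job in, once; it reports no verdict.
The state is a dict: "t": time; "joints": joint angles; "qd": joint speeds; "tau": joint torques, N m; "tcp_pos": TCP position; "tool_rot": TCP orientation; "force": force on the tool from outside, world axes, zero at the start; "ft_torque": the same for the moment, N m; "width": finger opening in mm.
Only numpy, scipy, OpenCV 4.12 (cv2) and the standard library are available. Lean on these libraries where they do the work, as an engineer would, in place of code of your own. Each camera call takes 0.05 s, during which the arm holds its last target.

TASK

The pug mill has jammed and must be run backwards: lift the orange lockout collar on the drive lever, swing the lever left through the gate past the red tooth into reverse, and let the collar drop fully home again behind the tooth so that the lever is locked there. Only then press the green run button fully in and let it come back up. Do not press the red button, and do not shift or tip over the dark pot, the water cup or the tape roll.

Things in the scene. Friction and masses are not known exactly. Their poses are not given: they have to be found in the camera images.
- drive_lever (a joint): Angle of the drive lever, rad. 0 = square to the console's sloping face; positive = swung to the left seen from the robot. Stops at -0.45 and 0.45; stays where left (friction 0.2 N m). Collar down: its pin is stopped by the red tooth at +0.06. Collar raised 9 mm or more: the pin passes over the tooth. From +0.29 to +0.45 the collar can drop behind the tooth: reverse.
- lock_collar (a joint): Height of the orange lockout collar along the lever, m: 0 = fully down (home), 0.013 = raised to its stop. A spring of 3 N (down) to 5 N (raised) pushes it down. It cannot turn on the lever.
- collar_grip (a point): Grip point on the collar's axis, moving with it. The orange collar: ribbed cylinder, 32 mm across, 40 mm long, 38 mm foot flange 7 mm high; point 27 mm above its lower end. z: along the lever, outwards (up, towards the robot); x: hinge axis, up the slope; y: swing direction. Black lever cap, 26 mm wide: top 36 mm above this point. Collar's 7 mm pin points to -x; the y sides are clear for fingers.
- lever_hinge (a point): The lever's hinge point, fixed in the console; its axes turn with the lever (x = hinge axis, z = along the lever). With the collar down, point collar_grip is 107 mm from here along z. The lever turns about this x axis; a growing lever angle turns z towards y.
- console: Blue cabinet fixed to the table, foot 140 x 170 mm, 30 mm high in front, 86 mm behind; face slopes up away from the robot at 25 degrees, so at angle 0 the lever leans 25 degrees to the front. A grey quadrant plate with the red tooth stands in front of the lever, below the collar. Origin: centre of the underside; -x front, +y left side seen from the robot. Hinge 12 mm behind the origin, 72 mm up.
- run_button (a joint): Travel of the green button, m: 0 = out, 0.006 = fully in. Fully in takes 5 N; it springs back.
- run_button_top (a point): Centre of the top of the green run button, a 30 mm cap that is pressed straight down, 58 mm above the table on its own grey box (64 x 52 x 40 mm), to the left of the console. The green and the red box may be either way round.
- stop_button (a joint): Travel of the red button, m: 0 = out, 0.006 = fully in. Must not be pressed.
- stop_button_top (a point): Centre of the top of the red stop button, on a box like that of the green one.
- pot: Dark brown clay pot, 63 mm wide and 70 mm high, loose, a bystander. Origin: centre of its underside, z up.
- cup: Pale water cup, 71 mm wide and 73 mm high, loose, a bystander. Origin: centre of its underside, z up.
- tape: Yellowish tape roll, 96 mm wide and 25 mm high, lying flat, loose, a bystander. Origin: centre of its underside.
There are look-alikes about, which are no part of the job. What is shaped like the part that bears run_button but pink is not meant.

How it is judged (in metres and radians):
On the way, in this order (a step that is already met when the one before it is completed fails the run):
1. the collar is lifted before the lever passes the gate (value of joint lock_collar above 0.006 m and value of joint drive_lever below 0.12 rad), for 0.05 s.
2. the lever is in reverse with the collar home behind the tooth (value of joint drive_lever above 0.26 rad and value of joint lock_collar below 0.003 m), for 0.2 s.
3. the green button is pressed fully in (value of joint run_button above 0.0045 m), for 0.05 s.
At the end, for the whole second after the job is handed in: The lever is in reverse (angle over 0.26 rad, behind the tooth), the collar is home (within 3 mm), and the green button, after having been pressed at least 4.5 mm in, is out again (within 2 mm) (all of step 2 and value of joint run_button below 0.002 m); the robot touches nothing.
It fails at once if the green button is pressed before the lever is locked in reverse (value of joint run_button above 0.003 m and (value of joint drive_lever below 0.26 rad or value of joint lock_collar above 0.004 m)).
It fails at once if the red button is pressed (value of joint stop_button above 0.003 m).
It fails at once if the pot is shifted or tipped (distance of pot from where it was at the start of the episode above 0.03 m or angle between pot's own z axis and vertical above 0.4 rad).
It fails at once if the cup is shifted or tipped (distance of cup from where it was at the start of the episode above 0.03 m or angle between cup's own z axis and vertical above 0.4 rad).
It fails at once if the tape roll is shifted (distance of tape from where it was at the start of the episode above 0.03 m).
It also fails if it takes over 45 s, if anything falls off the work surface, if the arm or the gripper's body presses on something with over 40 N, if the wrist force passes 120 N, or if a joint passes its speed limit or range.

## Working session

There is one attempt and no reset: what is moved stays moved. The work goes in short steps, Python scripts to look and compute and a shell command to move; the robot and the scene stay as the last step left them, time stands still between calls to the robot, and variables do not carry over. Pictures are saved under pics/ and viewed, and the job is handed in when it is done.

```bash
ls; mkdir -p pics; cat > h.py <<'E'
import numpy as np,cv2
from station import sensors,viewer,env
from scipy.spatial.transform import Rotation as R
def snap(n,f):
    s=sensors.read_state(); d=viewer.snapshot(n)
    cv2.imwrite('pics/'+f+'.png',cv2.cvtColor(np.array(d['image'],dtype=np.uint8),cv2.COLOR_RGB2BGR))
    T=np.eye(4);T[:3,:3]=R.from_quat(s['tool_rot']).as_matrix();T[:3,3]=s['tcp_pos']
    d['W']=T@np.array(d['hand_eye']) if 'hand_eye' in d else np.linalg.inv(np.array(d['camera_from_world']))
    d['image']=np.array(d['image'],dtype=np.uint8)
    import pickle;pickle.dump(d,open('pics/'+f+'.pkl','wb'))
    return d
def load(f):
    import pickle;return pickle.load(open('pics/'+f+'.pkl','rb'))
def ray(d,u,v):
    K=np.array([[d['fx'],0,d['cx']],[0,d['fy'],d['cy']],[0,0,1.]])
    p=cv2.undistortPoints(np.array([[[u,v]]],float),K,np.array(d['dist_coeffs'],float))[0,0]
    r=d['W'][:3,:3]@np.array([p[0],-p[1],-1.]); return d['W'][:3,3],r/np.linalg.norm(r)
def onz(d,u,v,z):
    o,r=ray(d,u,v);return o+r*(z-o[2])/r[2]
def tri(*l):
    A=np.zeros((3,3));b=np.zeros(3);rs=[ray(*x) for x in l]
    for o,r in rs:
        P=np.eye(3)-np.outer(r,r);A+=P;b+=P@o
    x=np.linalg.solve(A,b);return x,[np.linalg.norm((np.eye(3)-np.outer(r,r))@(x-o)) for o,r in rs]
def proj(d,p):
    K=np.array([[d['fx'],0,d['cx']],[0,d['fy'],d['cy']],[0,0,1.]])
    C=np.linalg.inv(d['W']);q=C[:3,:3]@np.array(p,float)+C[:3,3]
    q=q*[1,-1,-1]
    return cv2.projectPoints(q[None],np.zeros(3),np.zeros(3),K,np.array(d['dist_coeffs'],float))[0][0,0]
E
python3 - <<'E'
from h import *
for n in ['scene','top','wrist']:
    d=snap(n,n+'0');print(n,d['W'].round(2).tolist(),d['fx'],d['dist_coeffs'])
print(sensors.read_state())
E
```

```text
pics
scene [[-0.74, 0.4, -0.54, -133.78], [-0.67, -0.43, 0.6, 1205.8], [0.01, 0.81, 0.59, 844.02], [0.0, 0.0, 0.0, 1.0]] 412.5673843619132 [-0.06989664  0.          0.          0.          0.        ]
top [[-0.17, 0.96, -0.2, 365.01], [-0.98, -0.17, 0.04, 460.4], [0.0, 0.21, 0.98, 1091.02], [0.0, 0.0, 0.0, 1.0]] 409.2416133662871 [0.01961862 0.         0.         0.         0.        ]
wrist [[0.42, -0.86, -0.29, 156.8], [0.91, 0.4, 0.14, 532.65], [-0.0, -0.33, 0.95, 373.97], [0.0, 0.0, 0.0, 1.0]] 338.1546693327833 [-0.0156567  0.         0.         0.         0.       ]
{'t': 0.15, 'joints': array([ 9.30203261e-01,  2.59200018e-01,  1.53580897e+00, -1.46033152e-05,
        1.34798673e+00, -2.02788842e-01]), 'qd': array([-1.39863915e-04, -2.55634552e-03, -2.87904572e-03, -2.66039656e-03,
       -2.25765141e-05,  4.75284839e-05]), 'tau': array([ 2.74578706e-03, -4.46385455e+01, -2.90819889e+01, -2.48724604e-05,
        8.14721338e-03, -2.35466746e-05]), 'tcp_pos': array([232.91438154, 497.81912003, 230.66163613]), 'tool_rot': array([ 0.69068745, -0.15375123,  0.15335434, -0.68977812]), 'force': array([ 0.62287004, -0.00657702, -0.11174146]), 'ft_torque': array([0.06246783, 0.03782237, 0.03660552]), 'width': 85.21100031505551}
```

View pics/scene0.png

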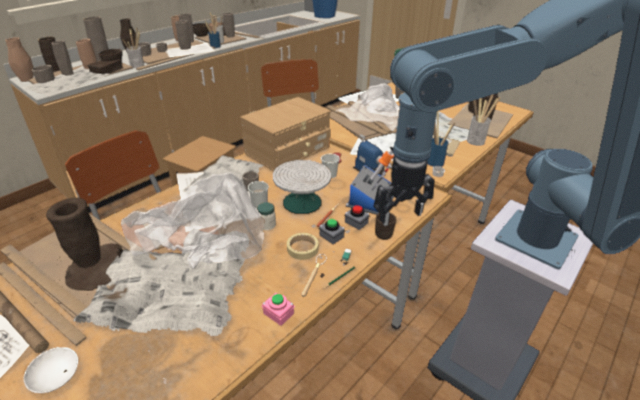

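View pics/top0.png

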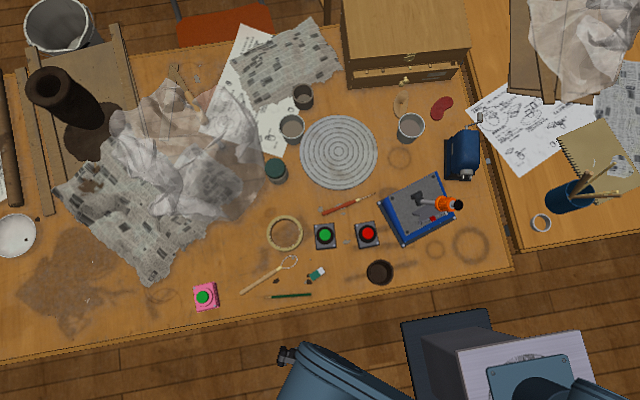

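View pics/wrist0.png

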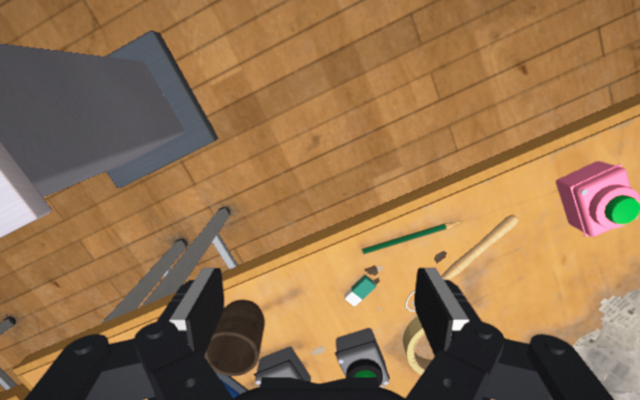

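Top view: green button ≈(325,235), red ≈(367,233), console ≈(418,205) with orange collar ≈(447,205), pot (380,270), tape (285,233), cup ≈(411,125) or (291,127), pink decoy (205,297). I'll zoom in on these.

```bash
python3 - <<'E'
from h import *
a=cv2.imread('pics/top0.png')[100:300,270:510];cv2.imwrite('pics/topz.png',cv2.resize(a,None,fx=3.3,fy=3,interpolation=cv2.INTER_CUBIC) if 0 else cv2.resize(a,None,fx=3,fy=3,interpolation=cv2.INTER_CUBIC))
a=cv2.imread('pics/scene0.png')[120:270,270:450];cv2.imwrite('pics/scz.png',cv2.resize(a,None,fx=4,fy=4,interpolation=cv2.INTER_CUBIC))
for n in ['top0','scene0']:
    d=load(n);h=cv2.cvtColor(d['image'],cv2.COLOR_RGB2HSV)
    for nm,lo,hi in [('green',(50,150,80),(75,255,255)),('red',(0,200,120),(3,255,255)),('orange',(6,200,150),(16,255,255)),('blue',(105,120,60),(120,255,255))]:
        m=cv2.inRange(h,lo,hi);k,l,s,c=cv2.connectedComponentsWithStats(m)
        print(n,nm,[(s[i].tolist(),c[i].round(1).tolist()) for i in range(1,k) if s[i,4]>15])
E
```

```text
top0 green [([319, 229, 12, 12, 108], [324.5, 234.3]), ([197, 291, 11, 12, 103], [201.9, 296.6])]
top0 red [([362, 228, 12, 11, 102], [367.4, 232.9])]
top0 orange [([435, 196, 21, 15, 174], [443.9, 202.0])]
top0 blue [([459, 130, 20, 34, 618], [469.1, 146.4]), ([435, 171, 12, 26, 64], [440.0, 183.5]), ([383, 197, 72, 46, 570], [410.6, 221.7])]
scene0 green [([327, 221, 10, 6, 40], [331.6, 223.1]), ([273, 295, 9, 8, 60], [277.1, 298.7])]
scene0 red [([353, 207, 9, 5, 32], [356.9, 209.2])]
scene0 orange []
scene0 blue [([313, 0, 23, 17, 280], [324.2, 7.7]), ([358, 142, 23, 26, 214], [367.9, 155.2]), ([356, 159, 8, 10, 39], [358.7, 163.9]), ([350, 186, 27, 25, 341], [361.0, 199.0])]
```

View pics/topz.png

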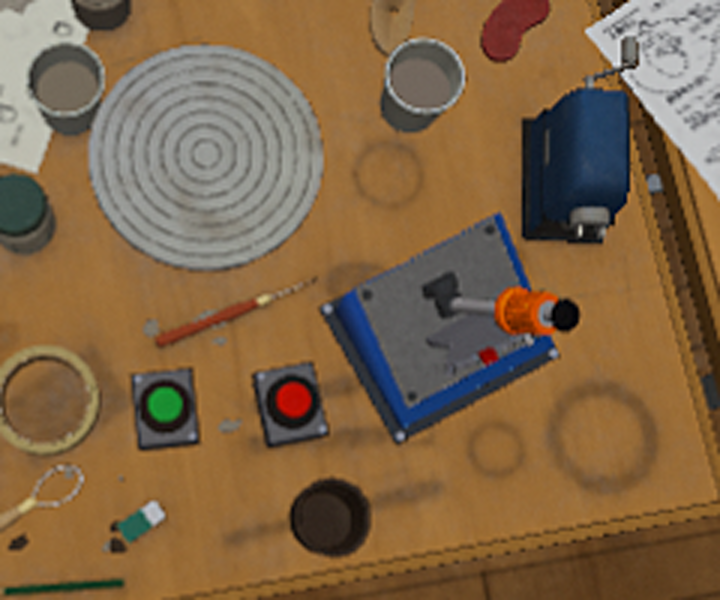

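View pics/scz.png

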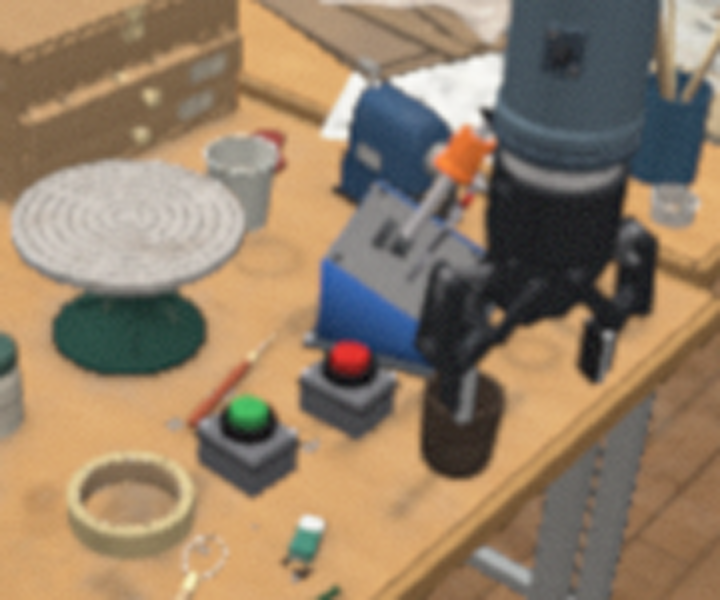

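```bash
python3 - <<'E'
from h import *
d=load('top0');s=load('scene0')
z=lambda u,v:(270+u/3,100+v/3)
for n,(u,v) in dict(FL=(400,437),FR=(553,353),BL=(325,310),).items():
    print(n,onz(d,*z(u,v),0).round(1),onz(d,*z(u,v),5).round(1))
print('green',onz(d,324.5,234.3,58),tri((d,324.5,234.3),(s,331.6,223.1)))
print('red',onz(d,367.4,232.9,58),tri((d,367.4,232.9),(s,356.9,209.2)))
print('pot',onz(d,*z(330,517),70)); print('tape',onz(d,*z(48,400),25));print('cup',onz(d,*z(425,82),73))
print('cap z150',onz(d,*z(565,314),160),'collar',onz(d,443.9,202,130))
print(tri((d,443.9,202),(s,270+464/4,120+155/4)))
E
```

```text
FL [435.6 234.8   0. ] [435.3 235.8   5. ]
FR [485.8  83.4   0. ] [485.2  85.1   5. ]
BL [559.9 277.2   0. ] [559.  278.1   5. ]
green [494.55233148 437.4529848   58.        ] (array([494.83490795, 436.85056206,  50.67311333]), [np.float64(0.7702054764211713), np.float64(0.7702054764210581)])
red [479.23733903 329.61198911  58.        ] (array([479.65061206, 328.74774664,  52.31571946]), [np.float64(0.2592293721832425), np.float64(0.2592293721830445)])
pot [377.00060228 319.61837271  70.        ]
tape [518.65436267 535.52222414  25.        ]
cup [732.35997565 162.07515292  73.        ]
cap z150 [496.17128771 122.32767831 160.        ] collar [512.69956245 143.81991719 130.        ]
(array([506.21317666, 149.50230005, 153.14996113]), [np.float64(3.510569695800458), np.float64(3.510569695800334)])
```

```bash
cat >> h.py <<'E'
def lever(a,cx=522.8,cy=180.3,yaw=18.6,lift=0):
    Y=np.radians(yaw);xc=np.array([np.cos(Y),np.sin(Y),0]);yc=np.array([-np.sin(Y),np.cos(Y),0]);zw=np.array([0,0,1.])
    t=np.radians(25);hz=-np.sin(t)*xc+np.cos(t)*zw;hx=np.cos(t)*xc+np.sin(t)*zw
    H=np.array([cx,cy,0])+12*xc+72*zw
    z=np.cos(a)*hz+np.sin(a)*yc; y=np.cos(a)*yc-np.sin(a)*hz
    return H,hx,y,z
E
python3 - <<'E'
from h import *
d=load('top0');s=load('scene0')
for a in [-.45,-.4,-.35,-.3,-.25,-.2,-.1]:
    H,x,y,z=lever(a)
    print(a,(H+107*z).round(1),proj(d,H+100*z).round(1),proj(d,H+143*z).round(1),proj(s,H+100*z).round(1))
print(proj(d,H)) 
E
```

```text
-0.45 [510.4 127.  159.3] [452.3 199.3] [468.  198.4] [386.7 156. ]
-0.4 [508.  131.4 161.3] [451.1 200.4] [466.3 200. ] [386.6 156.2]
-0.35 [505.6 135.8 163.1] [449.8 201.4] [464.4 201.5] [386.5 156.4]
-0.3 [503.3 140.4 164.6] [448.4 202.5] [462.4 203.1] [386.4 156.7]
-0.25 [501.1 145.1 166. ] [446.9 203.6] [460.2 204.8] [386.2 157.1]
-0.2 [498.9 149.8 167. ] [445.4 204.7] [457.9 206.4] [386.  157.5]
-0.1 [494.9 159.7 168.5] [442.  206.8] [453.  209.5] [385.4 158.5]
[419.92411888 201.19368391]
```

```bash
cat >> h.py <<'E'
def cur():
    s=sensors.read_state();return np.array(s['tcp_pos']),R.from_quat(s['tool_rot']).as_matrix(),s
def go(p,M):
    P,C,s=cur();return (C.T@(p-P)).round(1),np.degrees(R.from_matrix(C.T@M).as_rotvec()).round(1)
def toolM(a,sg=1,**k):
    H,x,y,z=lever(a,**k);ty=-z;tz=sg*y;return np.column_stack([np.cross(ty,tz),ty,tz])
E
python3 - <<'E'
from h import *
P,C,s=cur();print(C.round(2));print(np.array(load('wrist0')['hand_eye']).round(2))
for sg in (1,-1):
    M=toolM(-.22,sg);H,x,y,z=lever(-.22);p=H+(88+110)*z;print(p,go(p,M));print(M.round(2))
E
```

```text
[[ 0.91 -0.    0.42]
 [-0.42 -0.    0.91]
 [-0.   -1.   -0.  ]]
[[  -0.     -0.95   -0.33  -83.72]
 [   0.      0.33   -0.95 -143.4 ]
 [   1.     -0.      0.     -0.87]
 [   0.      0.      0.      1.  ]]
[470.55904231 117.12823302 247.12376462] (array([ 376.6,  -16.2, -244.1]), array([ 21.4, -45.5, -19. ]))
[[ 0.86  0.32 -0.4 ]
 [ 0.29  0.34  0.9 ]
 [ 0.42 -0.88  0.2 ]]
[470.55904231 117.12823302 247.12376462] (array([ 376.6,  -16.2, -244.1]), array([ 23.4, 130.3,  26.3]))
[[-0.86  0.32  0.4 ]
 [-0.29  0.34 -0.9 ]
 [-0.42 -0.88 -0.2 ]]
```

```bash
python3 -m pendant '[{"dx":38,"dy":-4,"dz":-24,"rx":2.1,"ry":-4.5,"rz":-1.9},{"dx":75,"dy":-8,"dz":-49,"rx":4.3,"ry":-9.1,"rz":-3.8},{"dx":113,"dy":-12,"dz":-73,"rx":6.4,"ry":-13.6,"rz":-5.7},{"dx":150,"dy":-16,"dz":-98,"rx":8.6,"ry":-18.2,"rz":-7.6},{"dx":188,"dy":-20,"dz":-122,"rx":10.7,"ry":-22.8,"rz":-9.5},{"dx":226,"dy":-24,"dz":-146,"rx":12.8,"ry":-27.3,"rz":-11.4},{"dx":263,"dy":-28,"dz":-171,"rx":15,"ry":-31.8,"rz":-13.3},{"dx":301,"dy":-32,"dz":-195,"rx":17.1,"ry":-36.4,"rz":-15.2},{"dx":338,"dy":-34,"dz":-220,"rx":19.3,"ry":-41,"rz":-17.1},{"dx":376,"dy":-36,"dz":-244,"rx":21.4,"ry":-45.5,"rz":-19}]'
python3 - <<'E'
from h import *
snap('wrist','wrist1');snap('top','top1')
print(sensors.read_state()['joints'])
E
```

```text
[ 9.30153734e-01  2.58968677e-01  1.53549801e+00  6.32328483e-06
  1.34798956e+00 -2.02794145e-01]invalid input at $[0]: expected keys dx, dy, dz, rx, ry, rz, fingers
```

View pics/wrist1.png

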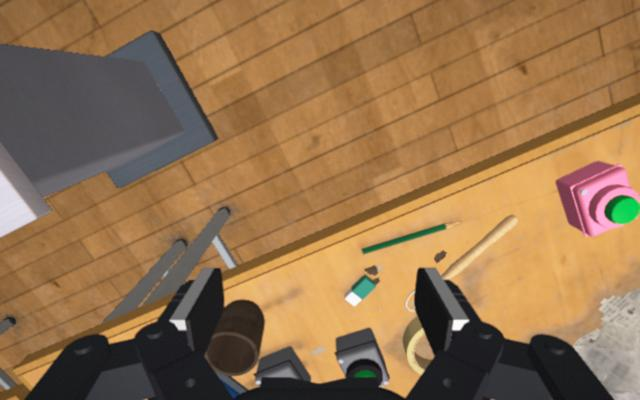

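Every row must include "fingers"; the refused call moved nothing (the view is unchanged).

```bash
python3 -m pendant '[{"dx":38,"dy":-4,"dz":-24,"rx":2.1,"ry":-4.5,"rz":-1.9,"fingers":85},{"dx":75,"dy":-8,"dz":-49,"rx":4.3,"ry":-9.1,"rz":-3.8,"fingers":85},{"dx":113,"dy":-12,"dz":-73,"rx":6.4,"ry":-13.6,"rz":-5.7,"fingers":85},{"dx":150,"dy":-16,"dz":-98,"rx":8.6,"ry":-18.2,"rz":-7.6,"fingers":85},{"dx":188,"dy":-20,"dz":-122,"rx":10.7,"ry":-22.8,"rz":-9.5,"fingers":85},{"dx":226,"dy":-24,"dz":-146,"rx":12.8,"ry":-27.3,"rz":-11.4,"fingers":85},{"dx":263,"dy":-28,"dz":-171,"rx":15,"ry":-31.8,"rz":-13.3,"fingers":85},{"dx":301,"dy":-32,"dz":-195,"rx":17.1,"ry":-36.4,"rz":-15.2,"fingers":85},{"dx":338,"dy":-34,"dz":-220,"rx":19.3,"ry":-41,"rz":-17.1,"fingers":85},{"dx":376,"dy":-36,"dz":-244,"rx":21.4,"ry":-45.5,"rz":-19,"fingers":85}]'
python3 - <<'E'
from h import *
snap('wrist','wrist1');snap('top','top1')
print(sensors.read_state()['joints'])
E
```

```text
t: 1.5
tcp_pos: [470.6, 116.6, 267.9]
tool_rot: [-0.574, -0.267, -0.011, 0.774]
force: [0.5, -0.1, 0.5]
width: 84.9
[-0.33396233 -0.1004634   1.94482949  0.48847079  1.12710661 -2.4469439 ]
```

View pics/wrist1.png

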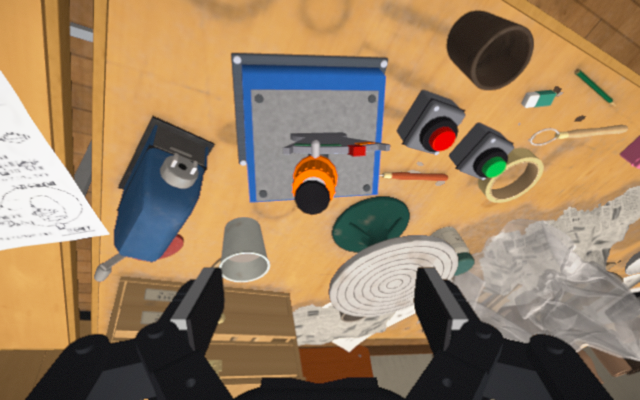

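Wrist view: console upright-on, foot screws at (237,60),(384,63), collar ≈(315,180), black cap ≈(313,196), tooth (357,150). I'll fit yaw, position and angle from these.

```bash
python3 - <<'E'
from h import *
a=cv2.imread('pics/wrist1.png')[40:230,210:410];cv2.imwrite('pics/w1z.png',cv2.resize(a,None,fx=3,fy=3,interpolation=cv2.INTER_CUBIC))
a=cv2.imread('pics/top1.png')[160:260,370:470];cv2.imwrite('pics/t1z.png',cv2.resize(a,None,fx=5,fy=5,interpolation=cv2.INTER_CUBIC))
w=load('wrist1')
for u,v in [(237,60),(384,63),(241,162)]: print(onz(w,u,v,2).round(1))
for a in [-.4,-.3,-.2,-.1,0]:
    H,x,y,z=lever(a);print(a,proj(w,H).round(1),proj(w,H+100*z).round(1),proj(w,H+143*z).round(1))
h=cv2.cvtColor(w['image'],cv2.COLOR_RGB2HSV);m=cv2.inRange(h,(6,180,120),(18,255,255))
k,l,s,c=cv2.connectedComponentsWithStats(m);print([(s[i],c[i]) for i in range(1,k) if s[i,4]>100])
m=cv2.inRange(h,(0,0,0),(180,255,40));k,l,s,c=cv2.connectedComponentsWithStats(m);print([(s[i],c[i]) for i in range(1,k) if s[i,4]>100])
E
```

```text
[486.7  87.6   2. ]
[435.9 240.7   2. ]
[612.1 125.7   2. ]
-0.4 [316.2 157.4] [293.1 182.7] [277.4 199.9]
-0.3 [316.2 157.4] [305.3 183.2] [297.9 200.8]
-0.2 [316.2 157.4] [317.8 183.4] [318.9 201.1]
-0.1 [316.2 157.4] [330.2 183.1] [339.8 200.7]
0 [316.2 157.4] [342.4 182.6] [360.  199.6]
[(array([ 292,  156,   46,   45, 1049], dtype=int32), array([315.7864633 , 172.86653956])), (array([393, 173,  54,   7, 265], dtype=int32), array([419.38490566, 176.1245283 ]))]
[(array([448,  32,  27,  31, 242], dtype=int32), array([458.86363636,  45.59917355])), (array([420, 117,  37,  34, 408], dtype=int32), array([434.24019608, 128.84313725])), (array([474, 148,  33,  28, 325], dtype=int32), array([487.05846154, 158.27692308])), (array([296, 181,  33,  32, 820], dtype=int32), array([311.9195122 , 196.60609756])), (array([   26,   269,   587,   131, 23649], dtype=int32), array([317.74929172, 359.44923675]))]
```

View pics/w1z.png

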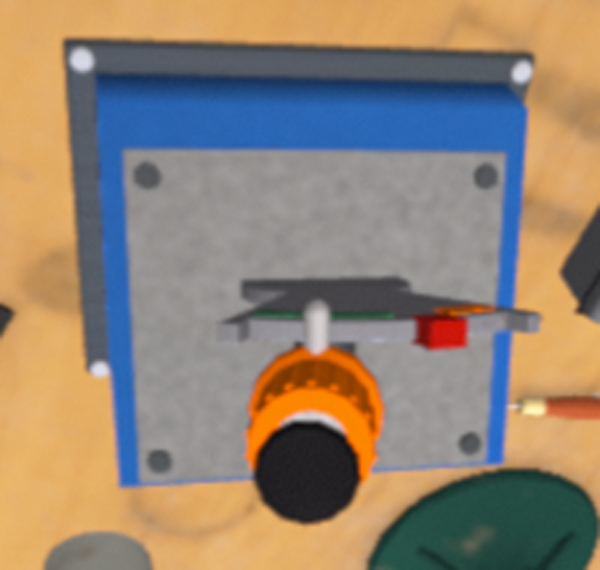

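View pics/t1z.png

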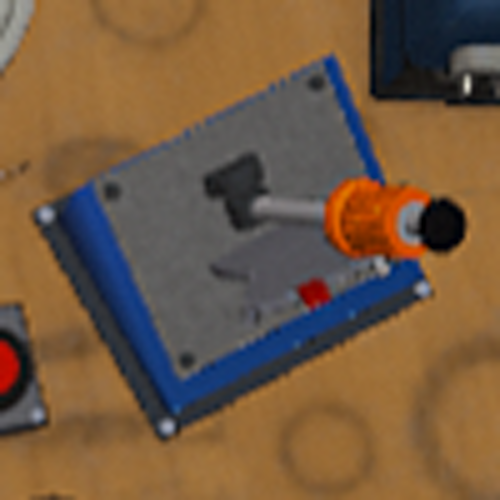

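```bash
python3 - <<'E'
from h import *
from scipy.optimize import least_squares
w=load('wrist1');t=load('top1')
wz=lambda u,v:(210+u/3-.33,40+v/3-.33); tz=lambda u,v:(370+u/5-.4,160+v/5-.4)
pts={'FR':(wz(82,60),tz(424,290)),'FL':(wz(522,73),tz(168,428)),'sFR':(wz(147,176),None),'sFL':(wz(486,177),tz(186,360)),'sBR':(wz(159,461),tz(317,83)),'sBL':(wz(470,443),tz(112,191)),'cap':(wz(307,472),tz(442,225)),'BR':(wz(99,369),None),'BL':(None,tz(45,214))}
X={}
for n,(a,b) in pts.items():
    if a and b:
        x,e=tri((w,*a),(t,*b));X[n]=x;print(n,x.round(1),np.round(e,1))
print('yaw',np.degrees(np.arctan2(*(X['sBR']-X['sBL'])[[0,1]]))*1, np.degrees(np.arctan2(*(X['FR']-X['FL'])[[0,1]])))
# joint fit: cx,cy,yaw,a + dot geometry (inset), cap axis ; per-camera pixel offsets small prior
def model(p):
    cx,cy,yaw,a,ix,iy,sx,sy,sxo,zd=p
    Y=np.radians(yaw);xc=np.array([np.cos(Y),np.sin(Y),0]);yc=np.array([-np.sin(Y),np.cos(Y),0]);O=np.array([cx,cy,0]);zw=np.array([0,0,1.])
    H,hx,hy,hz=lever(a,cx,cy,yaw)
    P={}
    for n,(i,j) in dict(FR=(-1,-1),FL=(-1,1),BR=(1,-1),BL=(1,1)).items():
        P[n]=O+i*ix*xc+j*iy*yc+zd*zw
        X=sxo+i*sx; P['s'+n]=O+X*xc+j*sy*yc+(58+X*np.tan(np.radians(25)))*zw
    P['cap']=H+143*hz
    return P
def res(p):
    P=model(p[:10]);r=[]
    for n,(a,b) in pts.items():
        for k,(d,q) in enumerate(((w,a),(t,b))):
            if q: r+=list(proj(d,P[n])+p[10+2*k:12+2*k]-q)
    r+=list(p[10:14]/1.5)+[(p[4]-65)/3,(p[5]-80)/3,(p[9]-3)/3]
    return r
f=least_squares(res,[523,181,18.5,-.22,65,80,55,60,0,3,0,0,0,0]);print(f.x.round(2));print(np.round(f.fun,1))
E
```

```text
FR [484.5  86.4   8.5] [0.6 0.6]
FL [435.8 236.9   9.2] [0.5 0.5]
sFL [466.1 226.9  40.4] [0.9 0.9]
sBR [589.8 140.3  82.3] [0.7 0.7]
sBL [552.3 254.8  82.7] [0.9 0.9]
cap [491.1 135.4 192.4] [0.9 0.9]
yaw 161.86678548891604 162.06861047675937
[ 5.2013e+02  1.8176e+02  1.7930e+01 -2.5000e-01  6.4550e+01  7.9120e+01
  4.5280e+01  6.0210e+01  6.7100e+00  8.6100e+00 -1.7000e-01  4.5000e-01
 -2.6000e-01 -9.3000e-01]
[-0.  -0.4 -0.3 -0.2  0.2 -0.5 -0.3 -0.2 -0.1 -0.1 -0.1  0.1 -0.3 -0.1
 -0.1 -0.2 -0.3 -0.1 -0.2  0.1 -0.4 -0.1  0.2  1.6  1.6  0.7  0.1 -0.7
  0.2  0.3 -0.1  0.3 -0.2 -0.6 -0.1 -0.3  1.9]
```

```bash
python3 - <<'E'
from h import *
w=load('wrist1');t=load('top1')
wz=(210+307/3-.33,40+472/3-.33); tz=(370+442/5-.4,160+225/5-.4)
k=dict(cx=520.1,cy=181.8,yaw=17.93)
for L in (136,139,143):
  for a in (-.3,-.27,-.24,-.21):
    H,x,y,z=lever(a,**k);print(L,a,(proj(w,H+L*z)-wz).round(1),(proj(t,H+L*z)-tz).round(1))
E
```

```text
136 -0.3 [-8.5 -2.4] [ 1.6 -0. ]
136 -0.27 [-2.7 -2.2] [0.3 0.9]
136 -0.24 [ 3.1 -2.1] [-0.9  1.8]
136 -0.21 [ 9. -2.] [-2.2  2.7]
139 -0.3 [-9.1 -1. ] [2.6 0.1]
139 -0.27 [-3.  -0.8] [1.3 1. ]
139 -0.24 [ 3.  -0.7] [0.  1.9]
139 -0.21 [ 9.1 -0.6] [-1.3  2.8]
143 -0.3 [-9.8  0.8] [3.9 0.1]
143 -0.27 [-3.4  1. ] [2.6 1.1]
143 -0.24 [2.9 1.2] [1.3 2. ]
143 -0.21 [9.2 1.2] [-0.1  3. ]
```

```bash
sed -i 's/cx=522.8,cy=180.3,yaw=18.6/cx=520.1,cy=181.8,yaw=17.93/' h.py; python3 - <<'E'
from h import *
H,x,y,z=lever(-.255);print(go(H+155*z,toolM(-.255)))
E
```

```text
(array([-11.8,  61.4,  -0.6]), array([2. , 0.3, 0.1]))
```

```bash
python3 -m pendant '[{"dx":-6,"dy":20,"dz":0,"rx":1,"ry":0.2,"rz":0,"fingers":85},{"dx":-12,"dy":40,"dz":-0.6,"rx":2,"ry":0.3,"rz":0,"fingers":85},{"dx":-12,"dy":61,"dz":-0.6,"rx":2,"ry":0.3,"rz":0,"fingers":85}]'
python3 - <<'E'
from h import *
snap('wrist','wrist2')
w=load('wrist2')
for a in (-.29,-.255,-.22):
    H,x,y,z=lever(a);print(a,proj(w,H+139*z).round(1),proj(w,H+100*z).round(1))
H,x,y,z=lever(-.255);print(go(H+88*z,toolM(-.255)))
E
```

```text
t: 1.98
tcp_pos: [479.3, 134.9, 207.4]
tool_rot: [-0.561, -0.262, -0.008, 0.785]
force: [0.3, -0.1, 0.2]
width: 85.1
-0.29 [297.8 257.4] [303.2 227.8]
-0.255 [307.1 257.5] [308.8 227.8]
-0.22 [316.3 257.4] [314.3 227.8]
(array([ 3.7, 63.5, -7.8]), array([-0.4,  0.1, -0.3]))
```

View pics/wrist2.png

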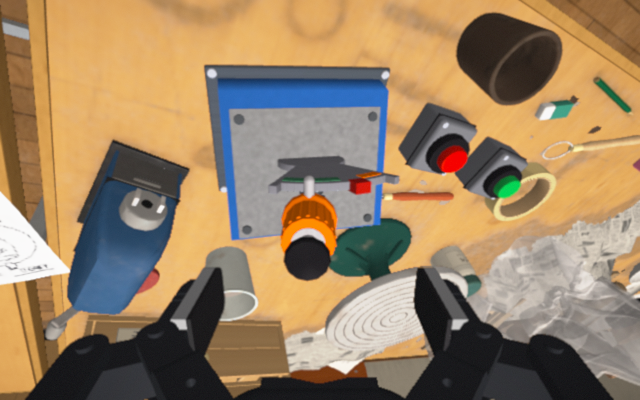

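Cap at (307,258), exactly as predicted for −0.255 rad. Checking the residual pose error before descending.

```bash
python3 -m pendant '[{"dx":0,"dy":0,"dz":0,"rx":0,"ry":0,"rz":0,"fingers":85},{"dx":0,"dy":0,"dz":0,"rx":0,"ry":0,"rz":0,"fingers":85}]'; python3 - <<'E'
from h import *
H,x,y,z=lever(-.255);print(H,z,H+155*z);print(go(H+155*z,toolM(-.255)));print(go(H+88*z,toolM(-.255)))
print(sensors.read_state()['joints'],sensors.read_state()['tcp_pos'])
E
```

```text
t: 2.28
tcp_pos: [479.9, 134.7, 209.0]
tool_rot: [-0.561, -0.264, -0.008, 0.784]
force: [-0.3, -0.5, 0.4]
width: 85.0
[531.5172001  185.49425795  72.        ] [-0.31143577 -0.3658926   0.87700078] [483.24465544 128.78090562 207.93512092]
(array([ 0.7, -0.2, -6.8]), array([-0.3,  0.3, -0.1]))
(array([ 0.8, 66.8, -7.2]), array([-0.3,  0.3, -0.1]))
[-0.29375047 -0.01004287  2.02284634  0.55704449  0.99484289 -2.51819777] [479.91079594 134.66157735 209.0434984 ]
```

```bash
python3 -m pendant '[{"dx":0.7,"dy":0,"dz":-7,"rx":-0.3,"ry":0.3,"rz":0,"fingers":85},{"dx":0.7,"dy":10,"dz":-7,"rx":-0.3,"ry":0.3,"rz":0,"fingers":85},{"dx":0.7,"dy":20,"dz":-7,"rx":-0.3,"ry":0.3,"rz":0,"fingers":85},{"dx":0.7,"dy":20,"dz":-7,"rx":-0.3,"ry":0.3,"rz":0,"fingers":85},{"dx":0.7,"dy":20,"dz":-7,"rx":-0.3,"ry":0.3,"rz":0,"fingers":85}]'; python3 - <<'E'
from h import *
H,x,y,z=lever(-.255);print(go(H+88*z,toolM(-.255)))
snap('wrist','wrist3')
for a in (-.29,-.255,-.22):
    H,x,y,z=lever(a);print(a,proj(load('wrist3'),H+139*z).round(1),proj(load('wrist3'),H+100*z).round(1))
E
```

```text
t: 2.9
tcp_pos: [489.3, 136.0, 189.1]
tool_rot: [-0.563, -0.261, -0.01, 0.784]
force: [-0.3, 0.7, 0.8]
width: 84.8
(array([ 0.9, 46. ,  0.2]), array([-0. , -0.1, -0.2]))
-0.29 [310.7 275.1] [314.6 239.3]
-0.255 [321.  275.2] [320.6 239.4]
-0.22 [331.4 275.1] [326.7 239.3]
```

View pics/wrist3.png

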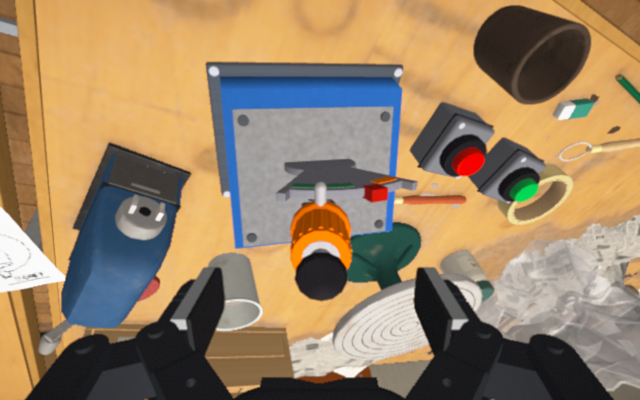

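Cap is centred between the fingers (321,275). Descending.

```bash
python3 -m pendant '[{"dx":1,"dy":10,"dz":0,"rx":0,"ry":0,"rz":0,"fingers":85},{"dx":1,"dy":21,"dz":0,"rx":0,"ry":0,"rz":0,"fingers":85},{"dx":1,"dy":32,"dz":0,"rx":0,"ry":0,"rz":0,"fingers":85},{"dx":1,"dy":42,"dz":0,"rx":0,"ry":0,"rz":0,"fingers":70},{"dx":1,"dy":42,"dz":0,"rx":0,"ry":0,"rz":0,"fingers":55},{"dx":1,"dy":42,"dz":0,"rx":0,"ry":0,"rz":0,"fingers":50}]' 40; python3 - <<'E'
from h import *
H,x,y,z=lever(-.255);print(go(H+88*z,toolM(-.255)))
snap('wrist','wrist4');snap('top','top4')
a=cv2.imread('pics/top4.png')[150:270,360:500];cv2.imwrite('pics/t4z.png',cv2.resize(a,None,fx=5,fy=5,interpolation=cv2.INTER_CUBIC))
E
```

```text
t: 3.7
tcp_pos: [503.3, 151.5, 152.9]
tool_rot: [-0.563, -0.261, -0.01, 0.784]
force: [-0.3, -0.2, 0.3]
width: 50.0
(array([-0.3,  4.1,  0.4]), array([-0. , -0.1, -0.1]))
```

View pics/wrist4.png

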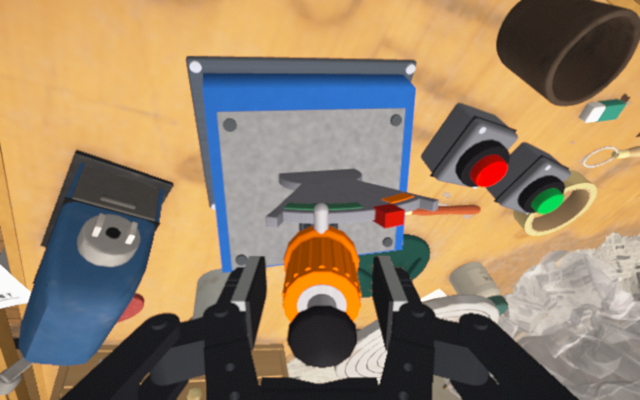

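View pics/t4z.png

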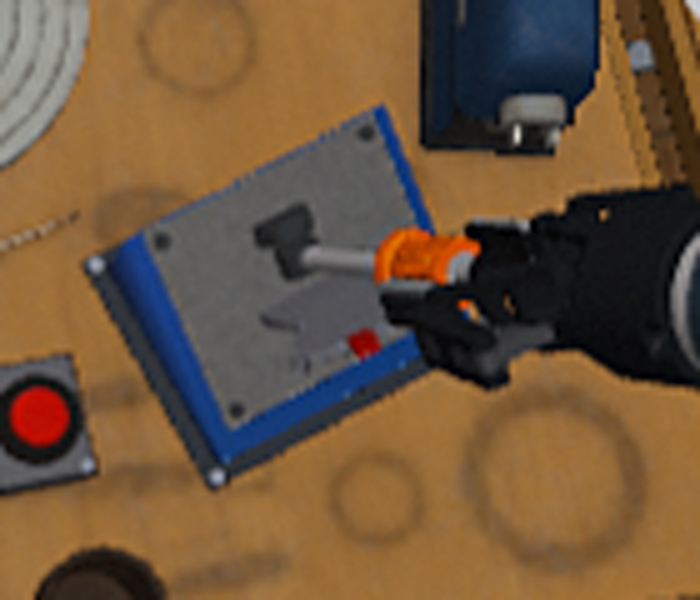

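Fingers straddle the collar, and it is centred at (322,270). Closing.

```bash
python3 -m pendant '[{"dx":0,"dy":0,"dz":0,"rx":0,"ry":0,"rz":0,"fingers":40},{"dx":0,"dy":0,"dz":0,"rx":0,"ry":0,"rz":0,"fingers":28},{"dx":0,"dy":0,"dz":0,"rx":0,"ry":0,"rz":0,"fingers":28},{"dx":0,"dy":0,"dz":0,"rx":0,"ry":0,"rz":0,"fingers":28}]' 50; python3 - <<'E'
from h import *
H,x,y,z=lever(-.255);print(go(H+92*z,toolM(-.255)))
print(sensors.read_state()['ft_torque'])
snap('wrist','wrist5')
E
```

```text
t: 4.3
tcp_pos: [503.3, 151.4, 153.4]
tool_rot: [-0.563, -0.261, -0.01, 0.784]
force: [-3.4, -2.8, 5.0]
width: 30.0
(array([-0.6,  0.6,  0.5]), array([ 0. , -0. , -0.1]))
[-0.07140204  0.40344455  0.12193024]
```

View pics/wrist5.png

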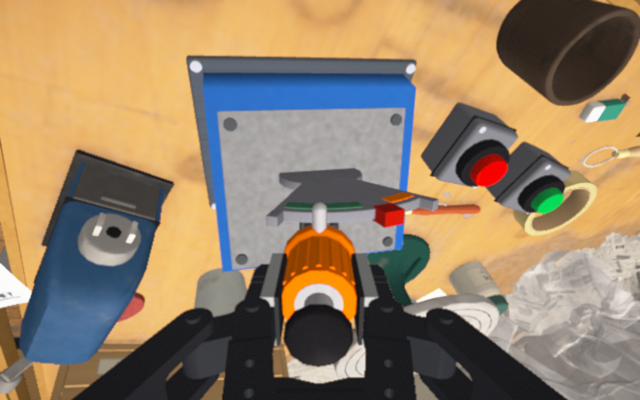

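Gripped (30 mm opening). Lifting.

```bash
python3 -m pendant '[{"dx":0,"dy":-4,"dz":0,"rx":0,"ry":0,"rz":0,"fingers":28},{"dx":0,"dy":-8,"dz":0,"rx":0,"ry":0,"rz":0,"fingers":28},{"dx":0,"dy":-12,"dz":0,"rx":0,"ry":0,"rz":0,"fingers":28},{"dx":0,"dy":-12,"dz":0,"rx":0,"ry":0,"rz":0,"fingers":28}]'; python3 - <<'E'
from h import *
H,x,y,z=lever(-.255);print(go(H+92*z,toolM(-.255)))
print(sensors.read_state()['ft_torque'])
snap('wrist','wrist6')
a=cv2.imread('pics/wrist5.png')[170:370,230:430];b=cv2.imread('pics/wrist6.png')[170:370,230:430]
cv2.imwrite('pics/w56.png',cv2.resize(np.hstack([a,b]),None,fx=2,fy=2))
E
```

```text
t: 4.85
tcp_pos: [499.6, 147.0, 163.6]
tool_rot: [-0.563, -0.261, -0.01, 0.784]
force: [3.6, 1.6, -3.6]
width: 30.2
(array([-0.4, 12.4,  0.5]), array([ 0. , -0.1, -0.1]))
[-0.03998979 -0.18264957 -0.08054569]
```

View pics/w56.png

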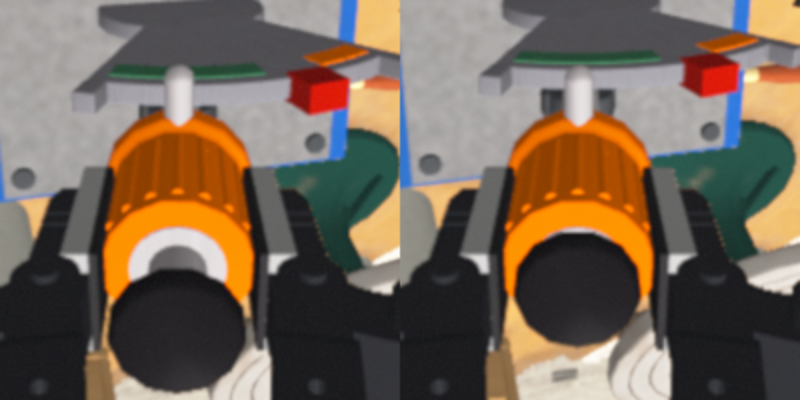

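Collar clearly up (cap now flush with it). Working out the arc rows.

```bash
python3 - <<'E'
from h import *
P,C,s=cur();H,x,y,z=lever(-.255)
for da in np.linspace(.062,.62,10):
    Q=R.from_rotvec(-da*x).as_matrix();p=H+Q@(P-H)
    print(round(da,3),(C.T@(p-P)).round(1),np.degrees(R.from_matrix(C.T@Q@C).as_rotvec()).round(2))
print(s['joints'].round(2))
E
```

```text
0.062 [-0.   0.2  6.5] [-3.55  0.01 -0.  ]
0.124 [-0.   0.7 12.9] [-7.1   0.01 -0.01]
0.186 [-0.   1.7 19.3] [-1.066e+01  2.000e-02 -1.000e-02]
0.248 [-0.   3.1 25.6] [-14.21   0.03  -0.02]
0.31 [-0.   4.8 31.8] [-17.76   0.03  -0.02]
0.372 [-0.   6.9 37.9] [-21.31   0.04  -0.03]
0.434 [-0.   9.4 43.9] [-24.87   0.04  -0.03]
0.496 [-0.  12.3 49.7] [-28.42   0.05  -0.04]
0.558 [-0.  15.5 55.3] [-31.97   0.06  -0.04]
0.62 [-0.  19.1 60.7] [-35.52   0.06  -0.05]
[-0.24  0.09  2.05  0.6   0.86 -2.55]
```

```bash
python3 -m pendant '[{"dx":0,"dy":0.2,"dz":6.5,"rx":-3.55,"ry":0,"rz":0,"fingers":28},{"dx":0,"dy":0.7,"dz":12.9,"rx":-7.1,"ry":0,"rz":0,"fingers":28},{"dx":0,"dy":1.7,"dz":19.3,"rx":-10.65,"ry":0,"rz":0,"fingers":28},{"dx":0,"dy":3.1,"dz":25.6,"rx":-14.2,"ry":0,"rz":0,"fingers":28},{"dx":0,"dy":3.1,"dz":25.6,"rx":-14.2,"ry":0,"rz":0,"fingers":28},{"dx":0,"dy":3.1,"dz":25.6,"rx":-14.2,"ry":0,"rz":0,"fingers":28}]'; python3 - <<'E'
from h import *
P,C,s=cur();print(s['joints'].round(2),s['ft_torque'],C.T@s['force'])
H,x,y,z=lever(-.255);q=P-H;print('a',np.arctan2(q@lever(0)[2],q@lever(0)[3]),'r',np.linalg.norm(q), q@x)
q=-C[:,1];print('tool a',np.arctan2(q@lever(0)[2],q@lever(0)[3]))
for da in np.linspace(.062,.62,10):
    Q=R.from_rotvec(-da*x).as_matrix();p=H+Q@(P-H)
    print(round(da,3),(C.T@(p-P)).round(1),np.degrees(R.from_matrix(C.T@Q@C).as_rotvec()).round(2))
snap('wrist','wrist7')
E
```

```text
t: 5.65
tcp_pos: [490.2, 171.3, 166.5]
tool_rot: [-0.655, -0.258, -0.042, 0.709]
force: [3.2, 3.3, -3.3]
width: 29.7
[ 0.03  0.03  2.07  0.21  0.63 -2.  ] [ 0.38279391 -0.15417896  0.15530604] [2.297611   4.69105403 2.1604261 ]
a -0.007937116489772649 r 104.09032778963105 0.3707474586917442
tool a -0.008603890520022658
0.062 [-0.   0.2  6.4] [-3.55  0.01 -0.  ]
0.124 [-0.   0.8 12.9] [-7.1   0.02 -0.  ]
0.186 [-0.   1.8 19.2] [-10.66   0.03  -0.  ]
0.248 [-0.   3.2 25.5] [-1.421e+01  4.000e-02 -1.000e-02]
0.31 [-0.   5.  31.8] [-1.776e+01  4.000e-02 -1.000e-02]
0.372 [ 0.   7.1 37.8] [-2.131e+01  5.000e-02 -1.000e-02]
0.434 [ 0.   9.7 43.8] [-2.487e+01  6.000e-02 -1.000e-02]
0.496 [ 0.  12.6 49.5] [-2.842e+01  7.000e-02 -1.000e-02]
0.558 [ 0.  15.8 55.1] [-3.197e+01  8.000e-02 -1.000e-02]
0.62 [ 0.  19.4 60.5] [-3.552e+01  9.000e-02 -2.000e-02]
```

View pics/wrist7.png

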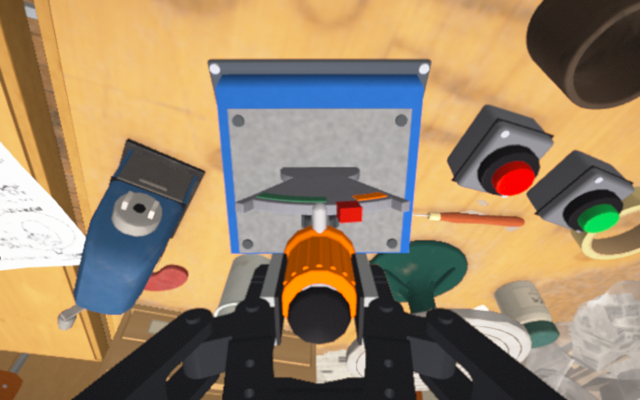

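Pin (321,213) is next to the tooth (349,211), collar still raised, model angle −0.008. Swinging on past the tooth to ≈+0.37.

```bash
python3 -m pendant '[{"dx":0,"dy":0.2,"dz":6.4,"rx":-3.55,"ry":0,"rz":0,"fingers":28},{"dx":0,"dy":0.8,"dz":12.9,"rx":-7.1,"ry":0,"rz":0,"fingers":28},{"dx":0,"dy":1.8,"dz":19.2,"rx":-10.65,"ry":0,"rz":0,"fingers":28},{"dx":0,"dy":3.2,"dz":25.5,"rx":-14.2,"ry":0,"rz":0,"fingers":28},{"dx":0,"dy":5,"dz":31.8,"rx":-17.75,"ry":0,"rz":0,"fingers":28},{"dx":0,"dy":7.2,"dz":38.2,"rx":-21.6,"ry":0,"rz":0,"fingers":28},{"dx":0,"dy":7.2,"dz":38.2,"rx":-21.6,"ry":0,"rz":0,"fingers":28},{"dx":0,"dy":7.2,"dz":38.2,"rx":-21.6,"ry":0,"rz":0,"fingers":28}]'; python3 - <<'E'
from h import *
P,C,s=cur();print(s['joints'].round(2),s['ft_torque'],C.T@s['force'])
H,x,y,z=lever(-.255);q=P-H;print('a',np.arctan2(q@lever(0)[2],q@lever(0)[3]),'r',np.linalg.norm(q), q@x)
q=-C[:,1];print('tool a',np.arctan2(q@lever(0)[2],q@lever(0)[3]))
snap('wrist','wrist8')
E
```

```text
t: 6.7
tcp_pos: [481.5, 208.2, 160.0]
tool_rot: [0.776, 0.245, 0.089, -0.574]
force: [3.6, 3.6, -4.4]
width: 29.7
[ 0.48  0.17  2.   -0.68  0.73 -0.86] [1.0091593  0.21312507 0.49100903] [2.23940515 4.64494538 4.32526828]
a 0.36525823788260764 r 103.73407325319282 0.37575865562540933
tool a 0.3679209283773642
```

View pics/wrist8.png

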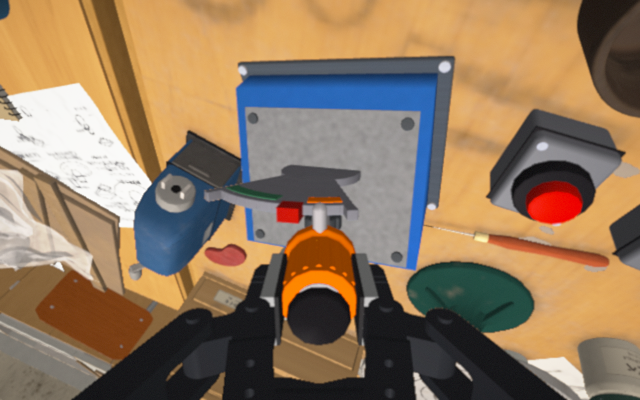

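Pin (320,213) is now past the tooth (288,212). Lowering the collar.

```bash
python3 -m pendant '[{"dx":0,"dy":4,"dz":0,"rx":0,"ry":0,"rz":0,"fingers":28},{"dx":0,"dy":8,"dz":0,"rx":0,"ry":0,"rz":0,"fingers":28},{"dx":0,"dy":12,"dz":0,"rx":0,"ry":0,"rz":0,"fingers":28},{"dx":0,"dy":12,"dz":0,"rx":0,"ry":0,"rz":0,"fingers":28},{"dx":0,"dy":12,"dz":0,"rx":0,"ry":0,"rz":0,"fingers":28}]'; python3 - <<'E'
from h import *
P,C,s=cur();print(s['ft_torque'],C.T@s['force'])
H,x,y,z=lever(-.255);q=P-H;print('a',np.arctan2(q@lever(0)[2],q@lever(0)[3]),'r',np.linalg.norm(q), q@x)
snap('wrist','wrist9')
E
```

```text
t: 7.38
tcp_pos: [486.8, 205.7, 151.1]
tool_rot: [0.776, 0.246, 0.09, -0.574]
force: [-6.9, 6.0, 5.9]
width: 29.8
[1.08479317 0.76558603 0.42201591] [-1.73483085 -9.69231016  4.66139013]
a 0.36262897206184586 r 93.05078335018759 0.5295898397657028
```

View pics/wrist9.png

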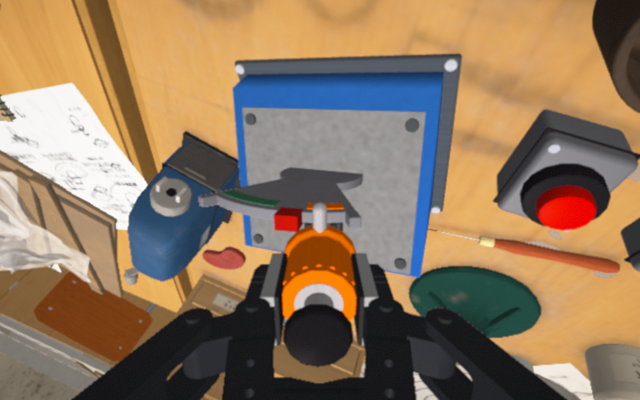

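Collar is home against its stop. Releasing and retracting along the lever.

```bash
python3 -m pendant '[{"dx":0,"dy":0,"dz":0,"rx":0,"ry":0,"rz":0,"fingers":45},{"dx":0,"dy":0,"dz":0,"rx":0,"ry":0,"rz":0,"fingers":60},{"dx":0,"dy":0,"dz":0,"rx":0,"ry":0,"rz":0,"fingers":70},{"dx":0,"dy":0,"dz":0,"rx":0,"ry":0,"rz":0,"fingers":70},{"dx":0,"dy":-15,"dz":0,"rx":0,"ry":0,"rz":0,"fingers":70},{"dx":0,"dy":-35,"dz":0,"rx":0,"ry":0,"rz":0,"fingers":70},{"dx":0,"dy":-55,"dz":0,"rx":0,"ry":0,"rz":0,"fingers":70},{"dx":0,"dy":-75,"dz":0,"rx":0,"ry":0,"rz":0,"fingers":70},{"dx":0,"dy":-95,"dz":0,"rx":0,"ry":0,"rz":0,"fingers":70},{"dx":0,"dy":-95,"dz":0,"rx":0,"ry":0,"rz":0,"fingers":70}]'; python3 - <<'E'
from h import *
snap('wrist','wrist10');t=snap('top','top10');w=load('wrist10')
a=cv2.imread('pics/top10.png')[150:270,300:500];cv2.imwrite('pics/t10z.png',cv2.resize(a,None,fx=4,fy=4,interpolation=cv2.INTER_CUBIC))
for a in (.33,.365,.40):
    H,x,y,z=lever(a);print(a,proj(w,H+139*z).round(1),proj(w,H+120*z).round(1),proj(w,H+132*z).round(1))
print(sensors.read_state()['joints'])
E
```

```text
t: 8.68
tcp_pos: [441.1, 227.9, 232.6]
tool_rot: [0.776, 0.247, 0.091, -0.573]
force: [0.1, 0.1, 0.5]
width: 70.2
0.33 [312.1 224.4] [313.7 213.2] [312.7 220. ]
0.365 [319.9 224.4] [319.9 213.3] [319.9 220.1]
0.4 [327.8 224.4] [326.2 213.3] [327.2 220.1]
[ 0.57323316  0.04786703  1.93340978 -0.59698557  0.92704015 -0.91879224]
```

View pics/wrist10.png

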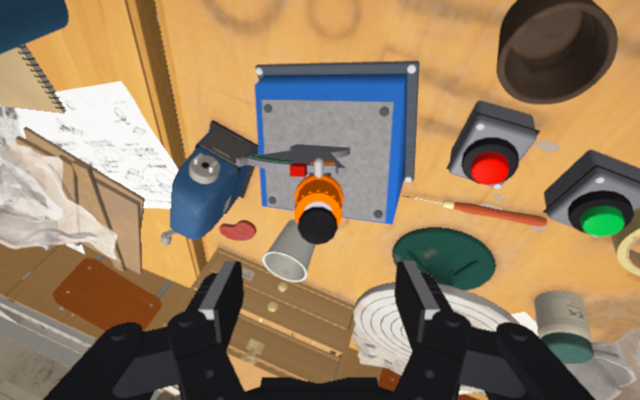

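View pics/t10z.png

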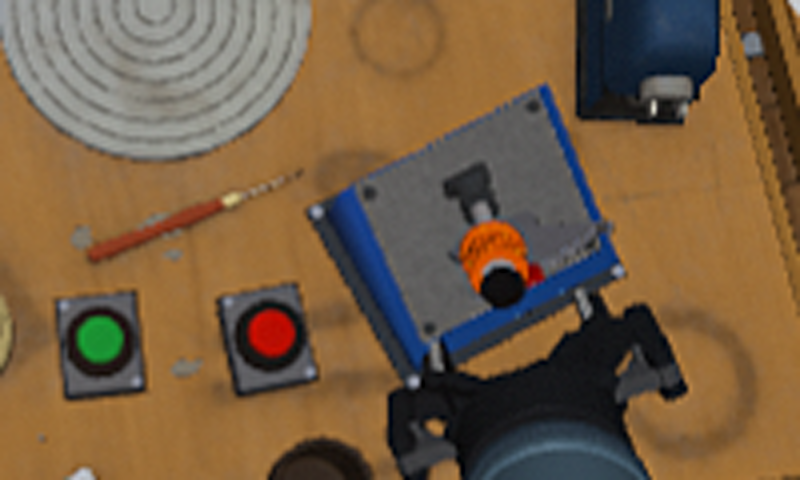

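```bash
python3 - <<'E'
from h import *
a=cv2.imread('pics/wrist10.png')[120:260,250:390];b=cv2.imread('pics/wrist2.png')[150:290,235:375]
cv2.imwrite('pics/w10z.png',cv2.resize(np.hstack([a,b]),None,fx=2.8,fy=2.8,interpolation=cv2.INTER_CUBIC))
E
```

```text
(no output)
```

View pics/w10z.png

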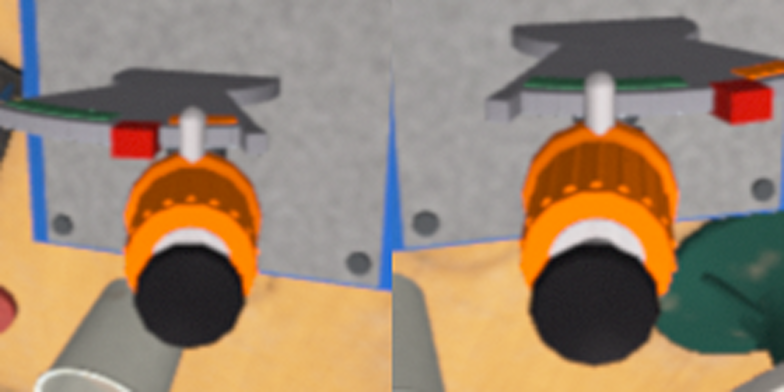

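The collar sits as it did when home (left: now, right: at the start). Now locating the green button.

```bash
python3 - <<'E'
from h import *
for n in ('top10','wrist10','wrist9'):
    d=load(n);h=cv2.cvtColor(d['image'],cv2.COLOR_RGB2HSV)
    for nm,lo,hi in (('g',(50,150,80),(75,255,255)),('r',(0,200,120),(3,255,255))):
        k,l,s,c=cv2.connectedComponentsWithStats(cv2.inRange(h,lo,hi))
        print(n,nm,[(s[i].tolist(),c[i].round(1),onz(d,*c[i],56).round(1)) for i in range(1,k) if s[i,4]>60])
# target: tool straight down, keep tool yaw roughly
P,C,s=cur()
M=None
ty=np.array([0,0,-1.]);tz=C[:,2].copy();tz[2]=0;tz/=np.linalg.norm(tz);M=np.column_stack([np.cross(ty,tz),ty,tz])
print(M.round(2),go(np.array([494.5,438,140]),M))
E
```

```text
top10 g [([319, 229, 12, 12, 110], array([324.5, 234.3]), array([494.9, 437.4,  56. ])), ([197, 291, 11, 12, 103], array([201.9, 296.6]), array([395.9, 760.4,  56. ]))]
top10 r [([362, 228, 12, 11, 103], array([367.4, 232.9]), array([479.5, 329.2,  56. ]))]
wrist10 g [([581, 206, 44, 30, 1021], array([602.7, 220.8]), array([492. , 438.2,  56. ]))]
wrist10 r [([471, 152, 38, 32, 924], array([490.1, 168.4]), array([477.5, 330.5,  56. ])), ([291, 165, 15, 11, 146], array([297.6, 170.3]), array([558.2, 157.6,  56. ]))]
wrist9 g []
wrist9 r [([537, 186, 60, 44, 1862], array([567.8, 208.3]), array([477.3, 331.5,  56. ])), ([275, 214, 23, 18, 349], array([286.1, 222.2]), array([590.4, 155. ,  56. ]))]
[[ 0.99  0.   -0.15]
 [ 0.15  0.    0.99]
 [ 0.   -1.    0.  ]] (array([ 67. ,  55.7, 219.2]), array([18.8,  4.4, 26.2]))
```

```bash
python3 -m pendant '[{"dx":7,"dy":-10,"dz":22,"rx":1.9,"ry":0.4,"rz":2.6,"fingers":60},{"dx":13,"dy":-15,"dz":44,"rx":3.8,"ry":0.9,"rz":5.2,"fingers":40},{"dx":20,"dy":-15,"dz":66,"rx":5.6,"ry":1.3,"rz":7.9,"fingers":20},{"dx":27,"dy":-15,"dz":88,"rx":7.5,"ry":1.8,"rz":10.5,"fingers":0},{"dx":33,"dy":-10,"dz":110,"rx":9.4,"ry":2.2,"rz":13.1,"fingers":0},{"dx":40,"dy":0,"dz":132,"rx":11.3,"ry":2.6,"rz":15.7,"fingers":0},{"dx":47,"dy":15,"dz":154,"rx":13.2,"ry":3.1,"rz":18.3,"fingers":0},{"dx":54,"dy":30,"dz":176,"rx":15,"ry":3.5,"rz":21,"fingers":0},{"dx":60,"dy":45,"dz":198,"rx":16.9,"ry":4,"rz":23.6,"fingers":0},{"dx":67,"dy":56,"dz":219,"rx":18.8,"ry":4.4,"rz":26.2,"fingers":0}]'; python3 -m pendant '[{"dx":0,"dy":0,"dz":0,"rx":0,"ry":0,"rz":0,"fingers":0},{"dx":0,"dy":0,"dz":0,"rx":0,"ry":0,"rz":0,"fingers":0},{"dx":0,"dy":0,"dz":0,"rx":0,"ry":0,"rz":0,"fingers":0}]' ; python3 - <<'E'
from h import *
d=snap('wrist','wrist11');h=cv2.cvtColor(d['image'],cv2.COLOR_RGB2HSV)
k,l,s,c=cv2.connectedComponentsWithStats(cv2.inRange(h,(50,150,80),(75,255,255)));print([(s[i].tolist(),c[i].round(1),onz(d,*c[i],57).round(1)) for i in range(1,k) if s[i,4]>60])
P,C,st=cur();tz=C[:,2].copy();tz[2]=0;tz/=np.linalg.norm(tz);ty=np.array([0,0,-1.]);M=np.column_stack([np.cross(ty,tz),ty,tz])
print(P,st['joints'].round(2),go(np.array([494,437.8,70]),M))
snap('top','top11')
a=cv2.imread('pics/top11.png')[150:270,300:500];cv2.imwrite('pics/t11z.png',cv2.resize(a,None,fx=4,fy=4,interpolation=cv2.INTER_CUBIC))
E
```

```text
t: 10.02
tcp_pos: [495.1, 437.2, 137.2]
tool_rot: [0.705, 0.051, -0.055, -0.705]
force: [-0.6, -0.3, 0.1]
width: -0.0
t: 10.4
tcp_pos: [494.6, 437.3, 140.2]
tool_rot: [-0.705, -0.054, 0.053, 0.705]
force: [0.9, 0.3, 0.1]
width: 0.1
[([432, 19, 24, 10, 82], array([443.3,  23.3]), array([365.5, 492.3,  57. ])), ([456, 25, 22, 11, 68], array([465.5,  29.6]), array([366.7, 506.5,  57. ])), ([300, 185, 43, 42, 1395], array([320.7, 206. ]), array([492.6, 437.1,  57. ]))]
[494.62223944 437.39533862 140.41874878] [ 0.56  0.52  1.37  0.    1.25 -1.17] (array([-0.6, 70.4,  0.5]), array([-0., -0.,  0.]))
```

View pics/wrist11.png

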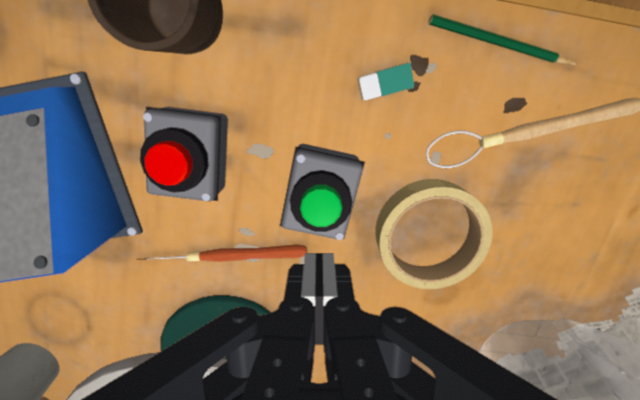

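View pics/t11z.png

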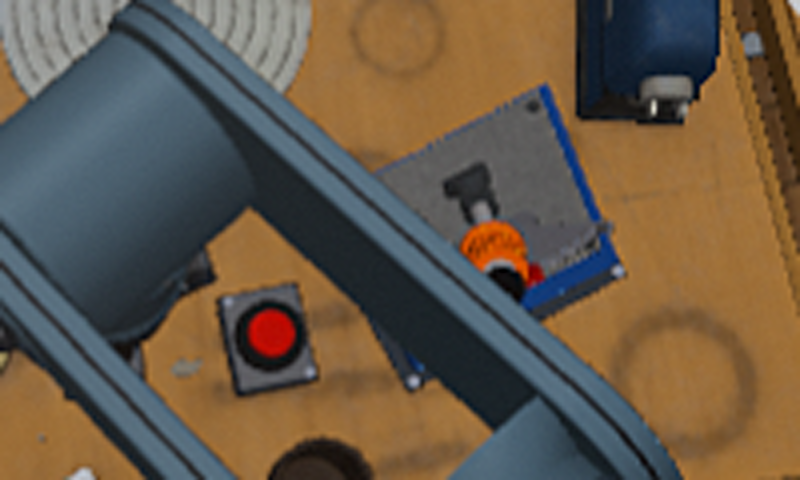

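Green button is right below the tool (321,206 in the view); lever unmoved. Approaching.

```bash
python3 -m pendant '[{"dx":-1.5,"dy":25,"dz":0,"rx":0,"ry":0,"rz":0,"fingers":0},{"dx":-1.5,"dy":50,"dz":0,"rx":0,"ry":0,"rz":0,"fingers":0},{"dx":-1.5,"dy":70,"dz":0,"rx":0,"ry":0,"rz":0,"fingers":0},{"dx":-1.5,"dy":75,"dz":0,"rx":0,"ry":0,"rz":0,"fingers":0},{"dx":-1.5,"dy":75,"dz":0,"rx":0,"ry":0,"rz":0,"fingers":0},{"dx":-1.5,"dy":75,"dz":0,"rx":0,"ry":0,"rz":0,"fingers":0}]'
python3 -c "
from h import *
snap('wrist','wrist12')"
```

```text
t: 11.25
tcp_pos: [494.1, 437.8, 65.9]
tool_rot: [-0.705, -0.054, 0.053, 0.706]
force: [1.0, 0.0, 0.5]
width: -0.1
```

View pics/wrist12.png

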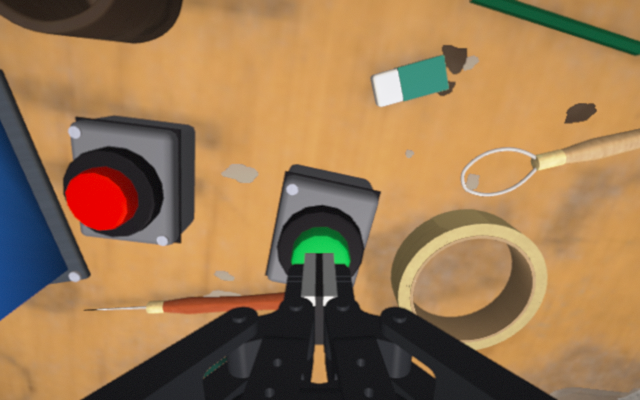

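Fingertips (319,255) are over the middle of the green cap. Pressing.

```bash
python3 -m pendant '[{"dx":0,"dy":7,"dz":0,"rx":0,"ry":0,"rz":0,"fingers":0},{"dx":0,"dy":10,"dz":0,"rx":0,"ry":0,"rz":0,"fingers":0},{"dx":0,"dy":13,"dz":0,"rx":0,"ry":0,"rz":0,"fingers":0},{"dx":0,"dy":13,"dz":0,"rx":0,"ry":0,"rz":0,"fingers":0},{"dx":0,"dy":13,"dz":0,"rx":0,"ry":0,"rz":0,"fingers":0}]'
```

```text
t: 11.92
tcp_pos: [494.6, 438.1, 55.8]
tool_rot: [-0.704, -0.055, 0.052, 0.706]
force: [-4.4, -2.5, 22.7]
width: -0.1
```

```bash
python3 -c "
from h import *
snap('wrist','wrist13');snap('scene','scene13')
print(cur()[0],cur()[2]['force'],cur()[2]['ft_torque'])
a=cv2.imread('pics/wrist12.png')[160:320,240:400];b=cv2.imread('pics/wrist13.png')[160:320,240:400]
cv2.imwrite('pics/w1213.png',cv2.resize(np.hstack([a,b]),None,fx=2.5,fy=2.5,interpolation=cv2.INTER_CUBIC))
a=cv2.imread('pics/scene13.png')[150:260,280:420]
cv2.imwrite('pics/s13.png',cv2.resize(a,None,fx=5,fy=5,interpolation=cv2.INTER_CUBIC))
"
```

```text
[494.58761801 438.09678361  55.76653568] [-4.45317272 -3.08432993 22.36001522] [-0.52897863  0.79894191 -0.00644126]
```

View pics/w1213.png

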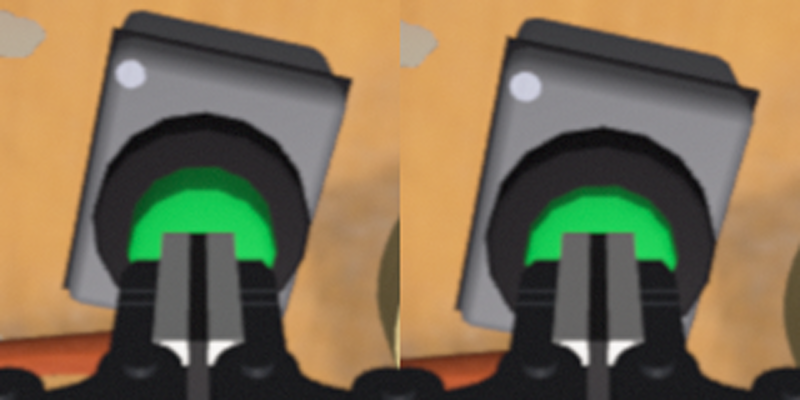

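View pics/s13.png

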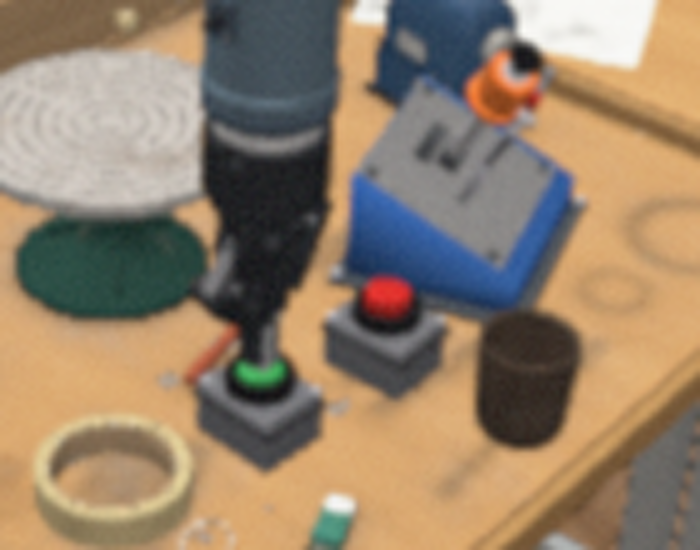

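```bash
python3 -m pendant '[{"dx":0,"dy":1,"dz":0,"rx":0,"ry":0,"rz":0,"fingers":0},{"dx":0,"dy":1,"dz":0,"rx":0,"ry":0,"rz":0,"fingers":0},{"dx":0,"dy":1,"dz":0,"rx":0,"ry":0,"rz":0,"fingers":0}]'
```

```text
t: 12.4
tcp_pos: [494.6, 438.1, 55.7]
tool_rot: [-0.704, -0.055, 0.052, 0.706]
force: [-6.4, -4.3, 26.4]
width: -0.0
```

Stiff stop: z unchanged while the force rises, far beyond 5 N. I'll retract slowly to read the spring travel.

```bash
for i in 1; do :; done; python3 -m pendant '[{"dx":0,"dy":-5,"dz":0,"rx":0,"ry":0,"rz":0,"fingers":0},{"dx":0,"dy":-5,"dz":0,"rx":0,"ry":0,"rz":0,"fingers":0},{"dx":0,"dy":-5,"dz":0,"rx":0,"ry":0,"rz":0,"fingers":0}]'; python3 -m pendant '[{"dx":0,"dy":-2,"dz":0,"rx":0,"ry":0,"rz":0,"fingers":0},{"dx":0,"dy":-2,"dz":0,"rx":0,"ry":0,"rz":0,"fingers":0}]'; python3 -m pendant '[{"dx":0,"dy":-2,"dz":0,"rx":0,"ry":0,"rz":0,"fingers":0},{"dx":0,"dy":-2,"dz":0,"rx":0,"ry":0,"rz":0,"fingers":0}]'; python3 -m pendant '[{"dx":0,"dy":-2,"dz":0,"rx":0,"ry":0,"rz":0,"fingers":0},{"dx":0,"dy":-2,"dz":0,"rx":0,"ry":0,"rz":0,"fingers":0}]'
```

```text
t: 12.78
tcp_pos: [494.4, 438.0, 56.2]
tool_rot: [-0.704, -0.054, 0.053, 0.706]
force: [1.8, 2.4, 5.4]
width: 0.1
t: 13.02
tcp_pos: [493.8, 437.5, 57.7]
tool_rot: [-0.705, -0.053, 0.053, 0.705]
force: [1.3, 1.1, 2.6]
width: -0.1
t: 13.28
tcp_pos: [493.1, 437.1, 59.3]
tool_rot: [0.705, 0.053, -0.054, -0.705]
force: [2.0, 2.0, 3.2]
width: -0.1
t: 13.52
tcp_pos: [492.9, 436.9, 61.3]
tool_rot: [0.705, 0.053, -0.054, -0.705]
force: [1.0, -0.5, 1.9]
width: 0.3
```

Spring force fell from 5.4 N to about 2 N over z 56→61 mm, consistent with the full 6 mm travel. Retreating and checking.

```bash
python3 -m pendant '[{"dx":0,"dy":-15,"dz":0,"rx":0,"ry":0,"rz":0,"fingers":0},{"dx":0,"dy":-40,"dz":0,"rx":0,"ry":0,"rz":0,"fingers":0},{"dx":0,"dy":-70,"dz":0,"rx":0,"ry":0,"rz":0,"fingers":0},{"dx":0,"dy":-100,"dz":0,"rx":0,"ry":0,"rz":0,"fingers":0},{"dx":0,"dy":-100,"dz":0,"rx":0,"ry":0,"rz":0,"fingers":0},{"dx":0,"dy":-100,"dz":0,"rx":0,"ry":0,"rz":0,"fingers":0},{"dx":0,"dy":-100,"dz":0,"rx":0,"ry":0,"rz":0,"fingers":0}]'
python3 -c "
from h import *
snap('scene','scene14');snap('wrist','wrist14');snap('top','top14')
a=cv2.imread('pics/scene14.png')[120:270,280:430]
b=cv2.imread('pics/wrist14.png')[100:300,100:400]
cv2.imwrite('pics/f14.png',np.hstack([cv2.resize(a,(400,400),interpolation=cv2.INTER_CUBIC),cv2.resize(b,(400,400))]))
"
```

```text
t: 14.4
tcp_pos: [492.6, 436.7, 160.0]
tool_rot: [0.705, 0.052, -0.055, -0.705]
force: [-0.2, -0.3, 0.2]
width: 0.3
```

View pics/f14.png

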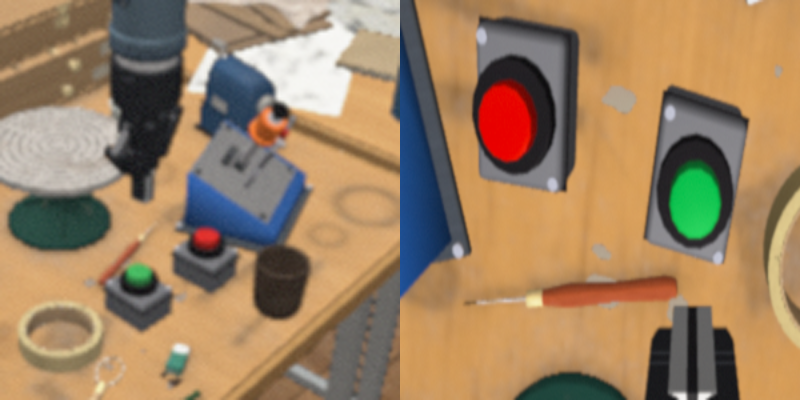

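View pics/top14.png

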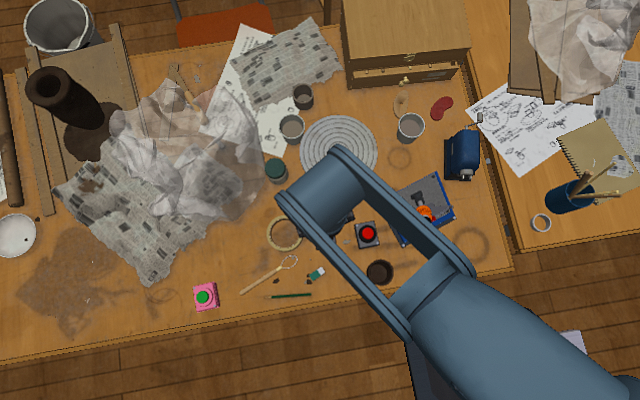

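The green button is out again, the lever and collar are unchanged in reverse, and the pot (380,270), cup (411,125) and tape have not moved. The arm touches nothing, so I'm handing in.

```bash
python3 -c "
from station import env
print(env.hand_in())"
```

```text
the job is handed in; nothing more can be done
None
```

The job is done and handed in at about t = 14.5 s; no verdict was reported.

**Lever:** I gripped the orange collar, lifted it about 12 mm, and swung the lever from about −0.25 to +0.36 rad past the red tooth. I then lowered the collar onto its stop and released it. Wrist pictures show the pin behind the tooth and the collar seated as it was at the start.

**Button:** I then pressed the green button to its hard stop, at up to about 26 N where fully in takes 5 N. On the way up the spring force fell from 5.4 N to about 2 N over 5 mm, and the last picture shows the button out again.

**Last checks:**
- The red button and pink decoy were never approached.
- The pot, cup and tape look unmoved.
- The tool was clear of everything, with wrist force near 0.

**Disagreements:**
- **Button height:** the button bottomed at a measured tool height of 55.7 mm, where I expected 52 mm. That is a 3–4 mm offset in either the finger length or the height. I took it as fully in from the stiff stop and the spring-back.
- **Camera fits:** the top and wrist cameras differed by up to about 3 mm on the console position, so I used a combined fit.
- **Refused call:** one early move was refused because the rows lacked "fingers". Nothing moved.

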